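# Sort left- and right-hand grow-lamp brackets and log the batch

## Task

Open the batch on the counter: tilt its spring lever well over towards the green lamp, hold it there for a good second, and let it spring back upright. Then sort the white L-shaped grow-lamp brackets, every left-hand one into the blue tray and every right-hand one (its mirror image) into the orange tray, each lying flat on the tray's floor with its rib up; a bracket is left-hand if, looking down on it along its long arm towards the corner, the foot turns off to the left. When all are sorted, close the batch by tilting the lever well over towards the red lamp for a good second and letting it spring back; leave everything else on the bench where it stands.

Things in the scene. Friction and masses are not known exactly. Their poses are not given: they have to be found in the camera images.
- left_1: White left-hand L bracket, rib up, ~120 g; None if absent. Origin: underside, below mid rib; z up, x along long arm to the corner. Plate 6 mm thick: arm 22 wide, x -53 to 37 mm; foot 22 wide at x 15 to 37 turns left, reaching y +46 mm, with a 4 mm flange on its end, top at z 20 mm. Grey grip rib on the arm: 12 wide (y), 50 long (x), top at z 26 mm. Centre of mass near x 2, y +6 mm.
- left_2: White left-hand L bracket, rib up, ~120 g; None if absent. Origin: underside, below mid rib; z up, x along long arm to the corner. Plate 6 mm thick: arm 22 wide, x -53 to 37 mm; foot 22 wide at x 15 to 37 turns left, reaching y +46 mm, with a 4 mm flange on its end, top at z 20 mm. Grey grip rib on the arm: 12 wide (y), 50 long (x), top at z 26 mm. Centre of mass near x 2, y +6 mm.
- left_3: White left-hand L bracket, rib up, ~120 g; None if absent. Origin: underside, below mid rib; z up, x along long arm to the corner. Plate 6 mm thick: arm 22 wide, x -53 to 37 mm; foot 22 wide at x 15 to 37 turns left, reaching y +46 mm, with a 4 mm flange on its end, top at z 20 mm. Grey grip rib on the arm: 12 wide (y), 50 long (x), top at z 26 mm. Centre of mass near x 2, y +6 mm.
- right_1: White right-hand L bracket, rib up, ~120 g; None if absent. Origin: underside, below mid rib; z up, x along long arm to the corner. Plate 6 mm thick: arm 22 wide, x -53 to 37 mm; foot 22 wide at x 15 to 37 turns right (mirrored), reaching y -46 mm, with a 4 mm flange on its end, top at z 20 mm. Grey grip rib on the arm: 12 wide (y), 50 long (x), top at z 26 mm. Centre of mass near x 2, y -6 mm.
- right_2: White right-hand L bracket, rib up, ~120 g; None if absent. Origin: underside, below mid rib; z up, x along long arm to the corner. Plate 6 mm thick: arm 22 wide, x -53 to 37 mm; foot 22 wide at x 15 to 37 turns right (mirrored), reaching y -46 mm, with a 4 mm flange on its end, top at z 20 mm. Grey grip rib on the arm: 12 wide (y), 50 long (x), top at z 26 mm. Centre of mass near x 2, y -6 mm.
- right_3: White right-hand L bracket, rib up, ~120 g; None if absent. Origin: underside, below mid rib; z up, x along long arm to the corner. Plate 6 mm thick: arm 22 wide, x -53 to 37 mm; foot 22 wide at x 15 to 37 turns right (mirrored), reaching y -46 mm, with a 4 mm flange on its end, top at z 20 mm. Grey grip rib on the arm: 12 wide (y), 50 long (x), top at z 26 mm. Centre of mass near x 2, y -6 mm.
- blue_tray: Open blue tray, fixed to the bench, for the left-hand brackets: 260 (x) x 160 (y) mm outside, 30 mm high, walls and floor 5 mm thick. Origin at the centre of its underside, z up.
- orange_tray: Open orange tray, fixed to the bench, for the right-hand brackets: 260 (x) x 160 (y) mm outside, 30 mm high, walls and floor 5 mm thick. Origin at the centre of its underside, z up.
- counter: White batch counter, fixed: box 90 (x) x 160 (y) x 55 mm high with a lever on top in the middle. Origin at the centre of its underside, z up. Green lamp and green front panel at its +y side, red ones at its -y side.
- jog_lever (a joint): Spring-centred lever on the counter, rad: 0 upright at rest, positive towards the green lamp (counter's +y), negative towards the red (-y); stops at +-0.6. Spring 0.9 N m/rad (about 6 N at the knob for 0.5 rad); springs back upright when let go. Pivot at the centre of the counter's top, 55 mm above the bench.
- jog_tip (a point): Centre of the lever's black ball knob, 28 mm in diameter, 80 mm from the pivot (135 mm above the bench at rest), on a steel stick 10 mm thick.
- reagent_bottle: Bystander: clear reagent bottle with orange cap, 56 mm wide, 130 mm tall. Loose; origin at the centre of its underside.
- glass_jar: Bystander: amber glass jar, 60 mm wide, 70 mm tall. Loose; origin at the centre of its underside.
- timer: Bystander: yellow lab timer, 50 x 60 x 30 mm. Loose; origin at the centre of its underside.
- pellet_pot: Bystander: small terracotta seedling pot, 48 mm wide, 40 mm tall. Loose; origin at the centre of its underside.
- flask: Bystander: stoppered conical glass flask, 68 mm wide, 112 mm tall. Loose; origin at the centre of its underside.
There are look-alikes about, which are no part of the job. What is shaped like the right_1 but black, brown or turquoise is not meant.

How it is judged:
By the outcome, as a careful person would: the job done as asked, in the order asked, and still so for the second after the job is handed in, with the robot touching nothing.
Of left_1, right_1, left_2, right_2, left_3, right_3 only 4 to 6 are there at a start; the rules pass over those that are not, and their reading is None.
At some moment in a run one of left_1, right_1, left_2, right_2, left_3, right_3 may be knocked a few centimetres aside while the robot is not near it.
Once in a run the grip may slacken for a moment while it holds something.
It also fails if it takes over 210 s, if anything falls off the work surface, if the arm or the gripper's body presses on something with over 40 N, if the wrist force passes 120 N, or if a joint passes its speed limit or range.

## Robot

A 6-joint arm with a two-finger parallel gripper is mounted at the origin on the work surface. World frame = base frame: x ahead of the robot, y to its left, z up, the work surface at z = 0. Lengths are in m, angles in rad, forces in N, time in s.
With the tool pointing down it reaches from about 0.425 to 0.925 m from the base axis. Payload 12.5 kg.
Tool frame: the origin (TCP) lies on the front face of the gripper's body, between the roots of the fingers; the fingertips stand 73 mm ahead of it and the grasp point (between the pads) lies 54 mm ahead of it; z points along the fingers, y is the line along which they close (so a half turn about z gives the same grasp; the last joint's range is limited). The gripper opens to 85 mm and grips with 20 to 120 N. Pads are 22 mm wide; open, the fingers measure 114 mm over their backs; the gripper's body (76 mm by 85 mm) begins 54 mm behind the grasp point. The pads swing forward as they close: fully open they stand 13 mm farther back than shut.
Start: joints at [1.228, 0.491, 1.559, -0, 1.092, -0.106], TCP at [0.147, 0.608, 0.304] pointing down, gripper open.
Joint ranges: [-3.1, 3.1], [-0.84, 2.19], [0.05, 2.79], [-1.13, 4.28], [0.06, 2.93], [-2.69, 2.69]. Speed limits (rad/s): [2.22, 2.22, 2.79, 3.14, 3.14, 3.14].

## Interface

Orientations are given as a 3x3 rotation matrix whose columns are the frame's x, y, z axes.
In Python, from bench import robot gives the robot as it stands.
- The arm moves only by the shell command python3 -m jog 'ROWS' [FORCE]. ROWS is JSON, a list of rows, each a list of 3 entries, a list of its own where there are three numbers: the shift along the tool's x, y, z in m, then the turn, a rotation vector about the tool's x, y, z in degrees, then the closure, from 0 (fully open) to 1 (shut). A call has 1 to 12 rows; each row is the pose to reach, as a shift and turn from the pose commanded when the call began, along the tool's axes at that moment; what a row does not reach only later rows make up. A row lasts 1/10 s, in which the tool goes at most 50 mm and 8.59 degrees, less where a joint would pass 70% of its speed; a pose out of reach is approached as far as the arm can. A call with a gripper value outside its range is refused whole. The fingers move at their own pace and stop on an object; FORCE is the grip in N (left out, the last holds). Time passes only in rows, so rows that repeat a pose let the fingers close. It gives the time, the measured TCP pose, the force, the opening and the grip force at its end, in the units of the state.
- robot.sense(): the state, without advancing time (a new reading comes with each control period).
- robot.camera(name): name is "side" or "top"; returns a dict with "frame" (420x560x3 uint8, red, green, blue), "depth" (420x560 float32, m along the optical axis (not along the pixel's ray), 0 where there is no reading), "fovy" (degrees; the focal length in pixels is half the picture's height over the tangent of half this angle, whatever the lens; pixels are square), "cx", "cy" (the principal point, pixels), "world_to_cam" (4x4, takes a point from world to camera coordinates). Camera axes: x right, y down, z forward; pixel columns grow to the right and rows downward; lengths in m; the calibration is good to about 2 mm. A picture is of the moment at which its call begins.
- robot.job_done(): hands the job in; it is judged then, once.
The state is a dict: "clock": time; "joint_positions": joint angles; "qvel": joint speeds; "joint_efforts": joint torques, N m; "tcp_pos": TCP position; "orientation": TCP orientation; "contact_force": force on the tool from outside, world axes, zero at the start; "moment": the same for the moment, N m; "width": finger opening in m; "gripper_force": force on a finger pad.
Only numpy, scipy, OpenCV 4.12 (cv2) and the standard library are available. Lean on these libraries where they do the work, as an engineer would, in place of code of your own. Each camera call takes 0.05 s, during which the arm holds its last target. There are 200 camera calls.

## Working session

There is one attempt and no reset: what is moved stays moved. The work goes in short steps, Python scripts to look and compute and a shell command to move; the robot and the scene stay as the last step left them, time stands still between calls to the robot, and variables do not carry over. Pictures are saved under pics/ and viewed, at most 14 in all, crops included, and the job is handed in when it is done.

```bash
ls; mkdir -p pics
python3 - <<'E'
from bench import robot
import cv2,numpy as np
s=robot.sense();print({k:np.round(v,3).tolist() for k,v in s.items()})
for n in("top","side"):
    c=robot.camera(n);cv2.imwrite(f"pics/{n}0.png",cv2.resize(c["frame"][:,:,::-1],(800,600)));print(c["fovy"],c["cx"],c["cy"],np.round(c["world_to_cam"],3).tolist())
    np.savez(f"{n}0.npz",**c)
E
```

```text
pics
{'clock': 0.0, 'joint_positions': [1.228, 0.492, 1.559, 0.0, 1.092, -0.106], 'qvel': [-0.0, -0.0, -0.002, -0.0, -0.002, -0.0], 'joint_efforts': [0.001, -61.846, -26.159, -0.0, 0.004, 0.0], 'tcp_pos': [0.147, 0.607, 0.303], 'orientation': [[-0.972, 0.235, -0.0], [0.235, 0.972, -0.001], [0.0, -0.001, -1.0]], 'contact_force': [0.984, 0.015, -0.268], 'moment': [0.029, 0.03, -0.026], 'gripper_force': 0.0, 'width': 0.086}
56.32938908336818 278.09909507172165 210.58443832295688 [[-0.001, -1.0, 0.001, -0.115], [-0.998, 0.001, -0.069, 0.507], [0.069, -0.001, -0.998, 1.321], [0.0, 0.0, 0.0, 1.0]]
42.49425447391797 284.0929935277724 207.45941612875333 [[0.898, -0.44, 0.001, -0.52], [-0.297, -0.609, -0.736, 0.159], [0.324, 0.66, -0.677, 1.48], [0.0, 0.0, 0.0, 1.0]]
```

View pics/top0.png

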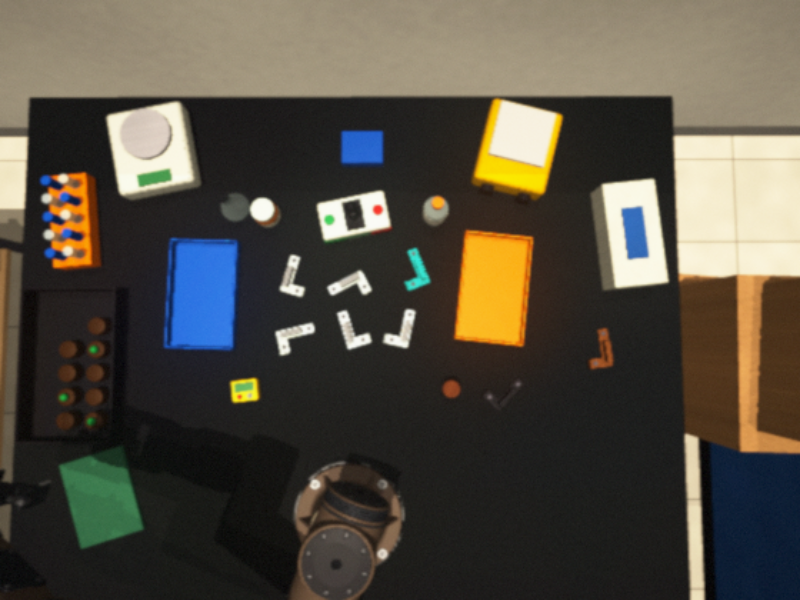

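View pics/side0.png

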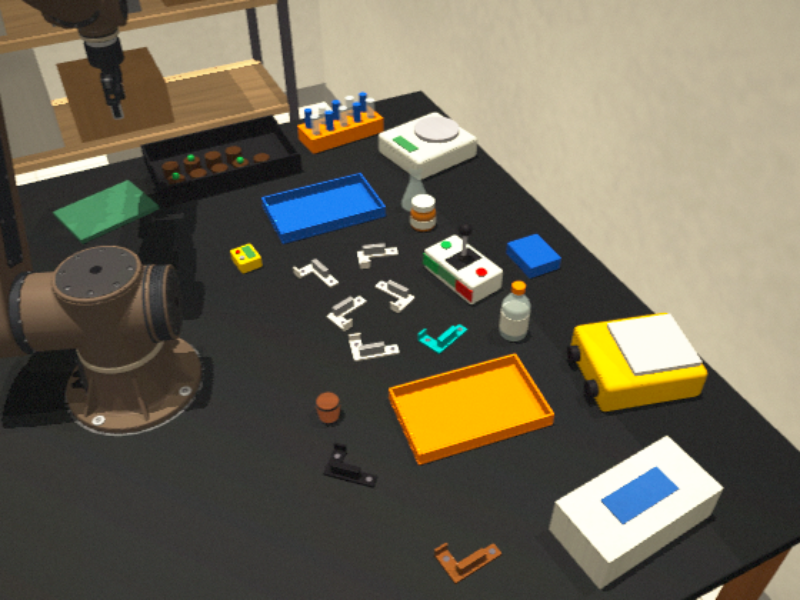

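Top view (800x600 picture): white brackets are at (292,275), (349,283), (294,338), (352,330) and (402,328). Look-alikes to leave alone: turquoise (417,268), black (503,395) and brown (602,349). The blue tray is at (203,294), the orange tray at (495,288) and the counter at (353,215), green lamp on the left (+y). The pale blue slab at (362,147), pot (451,388), timer (244,390), bottle (435,210), jar (264,210) and flask (235,207) are obstacles. Next I compute the poses and crop the white group.

```bash
cat > h.py <<'E'
import numpy as np,cv2
def pts(c):
    f=210/np.tan(np.radians(c["fovy"]/2)); d=c["depth"]; v,u=np.mgrid[0:420,0:560]
    p=np.stack([(u-c["cx"])/f*d,(v-c["cy"])/f*d,d],-1); W=np.linalg.inv(c["world_to_cam"])
    return p@W[:3,:3].T+W[:3,3]
def rays(c,uv,z):
    f=210/np.tan(np.radians(c["fovy"]/2)); W=np.linalg.inv(c["world_to_cam"])
    uv=np.asarray(uv,float); r=np.c_[(uv[:,0]-c["cx"])/f,(uv[:,1]-c["cy"])/f,np.ones(len(uv))]@W[:3,:3].T
    return W[:3,3]+r*((z-W[2,3])/r[:,2])[:,None]
def blobs(m,lo,hi):
    n,l,st,ce=cv2.connectedComponentsWithStats(m.astype(np.uint8))
    return [(l==i) for i in range(1,n) if lo<=st[i,4]<=hi]
def brackets(c):
    P=pts(c);rgb=c["frame"].astype(int);ok=np.abs(P[...,2])<.06
    m=(rgb.min(-1)>85)&(np.ptp(rgb,axis=-1)<45)&ok&(P[...,0]>.3)&(P[...,0]<.8)&(abs(P[...,1])<.5)
    m=cv2.morphologyEx(m.astype(np.uint8),cv2.MORPH_CLOSE,np.ones((3,3)))
    out=[]
    for b in blobs(m,120,600):
        ys,xs=np.nonzero(b); q=rays(c,np.c_[xs,ys],.006)[:,:2]; h=np.clip(P[b][:,2],0,.026)
        W=np.linalg.inv(c["world_to_cam"])[:3,3]; q=q+(W[:2]-q)*((h-.006)/W[2])[:,None]*(h>.012)[:,None]
        (cx,cy),(w,hh),a=cv2.minAreaRect((q*1000).astype(np.float32))
        ct=np.array([cx,cy])/1000; a=np.radians(a)
        if w<hh: w,hh,a=hh,w,a+np.pi/2
        e=np.array([np.cos(a),np.sin(a)]); n=np.array([-e[1],e[0]])
        s=(q-ct)@np.c_[e,n]; # occupied-quadrant: empty one is at (-x, foot side)
        cnt={(i,j):((s[:,0]*i>0.012)&(s[:,1]*j>0.004)).sum() for i in(-1,1) for j in(-1,1)}
        i,j=min(cnt,key=cnt.get)
        x=-i*e; y=np.array([-x[1],x[0]]); foot=(i*-1)*j # foot side sign in x,y frame
        o=ct+.008*x-foot*.0175*y
        out.append(dict(o=o.round(4).tolist(),ang=round(float(np.degrees(np.arctan2(x[1],x[0]))),1),hand="L" if foot>0 else "R",size=(round(w),round(hh)),n=len(xs),px=(round(xs.mean()),round(ys.mean()))))
    return out
E
python3 - <<'E'
from h import *
c=dict(np.load("top0.npz"));P=pts(c)
for b in brackets(c):print(b)
rgb=c["frame"].astype(int);r,g,bl=rgb[...,0],rgb[...,1],rgb[...,2]
def rep(n,m,lo=15,hi=9999):
    for b in blobs(m,lo,hi):
        q=P[b];(cx,cy),s,a=cv2.minAreaRect((q[:,:2]*1000).astype(np.float32));ys,xs=np.nonzero(b)
        print(n,b.sum(),"c",round(cx),round(cy),"s",np.round(s),"a",round(a,1),"z",np.percentile(q[:,2]*1000,[5,50,97]).round(),"px",xs.mean().round(),ys.mean().round())
rep("blue",(bl>120)&(r<90)&(bl>g+40),1000)
rep("orange",(r>180)&(bl<80)&(g>80)&(g<190),1000)
R=(abs(P[...,1])<.4)&(P[...,0]>.3)&(P[...,0]<.9)
rep("z>30",(P[...,2]>.027)&R,20)
rep("knob",(P[...,2]>.1)&R,5)
rep("green",(g>r+50)&(g>bl+50)&R,8); rep("red",(r>g+80)&(r>bl+80)&R&(g<90),8)
im=c["frame"][170:250,180:300,::-1];cv2.imwrite("pics/crop0.png",cv2.resize(im,(780,520),interpolation=cv2.INTER_CUBIC))
E
```

```text
{'o': [0.7711, 0.433], 'ang': -83.3, 'hand': 'L', 'size': (143, 33), 'n': 252, 'px': (116, 129)}
{'o': [0.5675, 0.1482], 'ang': 163.2, 'hand': 'L', 'size': (96, 63), 'n': 304, 'px': (204, 194)}
{'o': [0.5582, 0.0019], 'ang': -63.4, 'hand': 'R', 'size': (97, 61), 'n': 304, 'px': (245, 198)}
{'o': [0.4322, 0.0034], 'ang': -163.0, 'hand': 'L', 'size': (96, 64), 'n': 325, 'px': (246, 232)}
{'o': [0.4355, -0.1353], 'ang': 167.3, 'hand': 'R', 'size': (96, 64), 'n': 319, 'px': (281, 231)}
{'o': [0.4339, 0.1387], 'ang': 104.0, 'hand': 'L', 'size': (98, 62), 'n': 318, 'px': (204, 235)}
blue 3486 c 527 167 s [562. 267.] a 90.0 z [ 1.  6. 33.] px 141.0 206.0
orange 3630 c 538 -277 s [298. 277.] a 84.1 z [ 2.  7. 33.] px 346.0 201.0
orange 1025 c 285 -623 s [452. 968.] a 8.4 z [-87. -82. -77.] px 531.0 270.0
z>30 1206 c 646 -280 s [123. 554.] a 66.8 z [43. 72. 85.] px 349.0 113.0
z>30 418 c 840 381 s [119.  37.] a 0.1 z [33. 58. 66.] px 130.0 114.0
z>30 509 c 657 -46 s [491. 103.] a 4.0 z [29. 33. 38.] px 253.0 105.0
z>30 188 c 573 97 s [525.  53.] a 47.5 z [ 29.  51. 109.] px 163.0 143.0
z>30 1
[... 693 characters left out ...]
157.0 237.0
z>30 26 c 430 -135 s [12. 35.] a 77.4 z [27. 29. 33.] px 284.0 233.0
z>30 26 c 434 135 s [11. 38.] a 15.5 z [27. 28. 32.] px 204.0 232.0
z>30 118 c 313 243 s [60. 23.] a 89.9 z [28. 31. 37.] px 171.0 269.0
z>30 66 c 311 -240 s [37. 20.] a 89.3 z [38. 43. 47.] px 316.0 270.0
knob 12 c 732 270 s [10. 28.] a 51.5 z [101. 108. 115.] px 159.0 139.0
knob 87 c 717 -207 s [26. 32.] a 2.6 z [101. 129. 135.] px 306.0 143.0
knob 60 c 708 -14 s [26. 22.] a 0.6 z [140. 146. 151.] px 245.0 144.0
green 38 c 697 45 s [21. 21.] a 88.6 z [57. 60. 65.] px 230.0 153.0
green 47 c 308 244 s [14. 37.] a 0.1 z [28. 32. 37.] px 171.0 270.0
red 21 c 721 -69 s [15. 14.] a 0.3 z [57. 60. 63.] px 264.0 146.0
```

View pics/crop0.png

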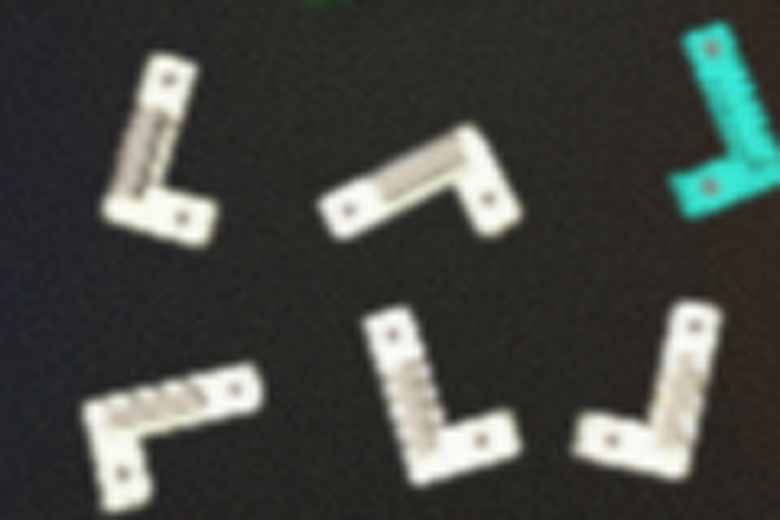

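The crop shows all five white brackets rib up. (150,150), (170,430) and (430,400) are left-hand; (430,180) and (650,390) are right-hand. The turquoise one at (730,120) is excluded. This agrees with the computed handedness.

```bash
cat >> h.py <<'E'
def go(x,y,z,yaw,s=None):
    """shift/turn to put TCP at x,y,z with tool y axis at world angle yaw(deg, mod 180)"""
    from scipy.spatial.transform import Rotation as Ro
    from bench import robot
    s=s or robot.sense();R=np.array(s["orientation"]);p=np.array(s["tcp_pos"])
    d=min(((yaw+k)-np.degrees(np.arctan2(R[1,1],R[0,1])) for k in(-360,-180,0,180,360)),key=abs)
    a=np.radians(d+np.degrees(np.arctan2(R[1,1],R[0,1])))
    T=np.c_[[np.sin(a),-np.cos(a),0],[np.cos(a),np.sin(a),0],[0,0,-1]]
    print("shift",(R.T@(np.array([x,y,z])-p)).round(4).tolist(),"turn",Ro.from_matrix(R.T@T).as_rotvec(degrees=True).round(1).tolist(),"altz-180",round(d,1))
E
python3 - <<'E'
from h import *
c=dict(np.load("top0.npz"));rgb=c["frame"].astype(int);r,g,bl=rgb[...,0],rgb[...,1],rgb[...,2]
for n,m in(("blue",(bl>110)&(r<90)&(bl>g+40)),("orange",(r>150)&(bl<90)&(g>60)&(g<190))):
    for b in blobs(m,2500,9999):
        ys,xs=np.nonzero(b)
        if xs.mean()>450 or xs.mean()<100: continue
        for z in(.03,.0):
            print(n,z,cv2.minAreaRect((rays(c,np.c_[xs,ys],z)[:,:2]*1000).astype(np.float32)))
go(.709,-.013,.26,101.9)
E
```

```text
blue 0.03 ((525.4088134765625, 349.5472106933594), (164.0759735107422, 263.7158508300781), 88.47454833984375)
blue 0.0 ((527.90869140625, 360.066162109375), (167.79615783691406, 269.69525146484375), 88.47454833984375)
orange 0.03 ((538.5726318359375, -343.8790283203125), (163.53372192382812, 263.1729736328125), 83.84601593017578)
orange 0.0 ((541.3709106445312, -349.08233642578125), (167.24160766601562, 269.1400451660156), 83.84600830078125)Traceback (most recent call last):
  File "<stdin>", line 9, in <module>
  File "h.py", line 40, in go
    print("shift",(R.T@(np.array([x,y,z])-p)).round(4).tolist(),"turn",Ro.from_matrix(R.T@T).as_rotvec(degrees=True).round(1).tolist(),"altz-180",round(d,1))
                                                                       ~~~~~~~~~~~~~~^^^^^^^
  File "scipy/spatial/transform/_rotation.pyx", line 1143, in scipy.spatial.transform._rotation.Rotation.from_matrix
ValueError: Non-positive determinant (left-handed or null coordinate frame) in rotation matrix 0: [[-9.02843827e-01  4.29968619e-01 -1.04512532e-04]
 [ 4.29968308e-01  9.02843418e-01  1.00850480e-03]
 [-5.27983867e-04 -8.65585255e-04  9.99999486e-01]].
```

```bash
sed -i 's/\[np.sin(a),-np.cos(a),0\]/[-np.sin(a),np.cos(a),0]/' h.py; python3 -c "
from h import *
go(.709,-.013,.25,101.9)"
```

```text
shift [-0.6923, -0.4711, 0.0538] turn [-0.1, -0.0, -25.5] altz-180 25.5
```

```bash
python3 -m jog '[[[-0.692,-0.471,0],[0,0,-25.5],0],[[-0.692,-0.471,0],[0,0,-25.5],0],[[-0.692,-0.471,0],[0,0,-25.5],0],[[-0.692,-0.471,0],[0,0,-25.5],0],[[-0.692,-0.471,0],[0,0,-25.5],0],[[-0.692,-0.471,0],[0,0,-25.5],0],[[-0.692,-0.471,0],[0,0,-25.5],0],[[-0.692,-0.471,0],[0,0,-25.5],0],[[-0.692,-0.471,0],[0,0,-25.5],0],[[-0.692,-0.471,0],[0,0,-25.5],0],[[-0.692,-0.471,0],[0,0,-25.5],0],[[-0.692,-0.471,0],[0,0,-25.5],0]]' 40; python3 -c "
from h import *
go(.709,-.013,.25,101.9)"
```

```text
clock: 1.3
tcp_pos: [0.5466, 0.1658, 0.3038]
orientation: [[-0.978, -0.207, -0.0], [-0.207, 0.978, 0.0], [0.0, 0.0, -1.0]]
contact_force: [0.6, 1.5, -0.5]
width: 0.0855
gripper_force: 0.0
shift [-0.122, -0.2085, 0.0537] turn [0.0, -0.0, 0.0] altz-180 -0.0
```

```bash
python3 -m jog '[[[-0.122,-0.2085,0.0],[0,0,0],0],[[-0.122,-0.2085,0.0],[0,0,0],0],[[-0.122,-0.2085,0.0],[0,0,0],0],[[-0.122,-0.2085,0.0],[0,0,0],0],[[-0.122,-0.2085,0.0],[0,0,0],0],[[-0.122,-0.2085,0.0],[0,0,0],0],[[-0.122,-0.2085,0.05],[0,0,0],0],[[-0.122,-0.2085,0.10],[0,0,0],0],[[-0.122,-0.2085,0.126],[0,0,0],0],[[-0.122,-0.2085,0.126],[0,0,0],0],[[-0.122,-0.2085,0.126],[0,0,0],0],[[-0.122,-0.2085,0.126],[0,0,0],0]]'
python3 - <<'E'
from bench import robot
import cv2
c=robot.camera("side");cv2.imwrite("pics/s1.png",cv2.resize(c["frame"][130:250,220:400,::-1],(780,520),interpolation=cv2.INTER_CUBIC))
E
```

```text
clock: 2.5
tcp_pos: [0.7087, -0.011, 0.1802]
orientation: [[-0.978, -0.207, 0.003], [-0.207, 0.978, -0.0], [-0.003, -0.001, -1.0]]
contact_force: [0.1, 0.2, 0.7]
width: 0.0853
gripper_force: 0.0
```

View pics/s1.png

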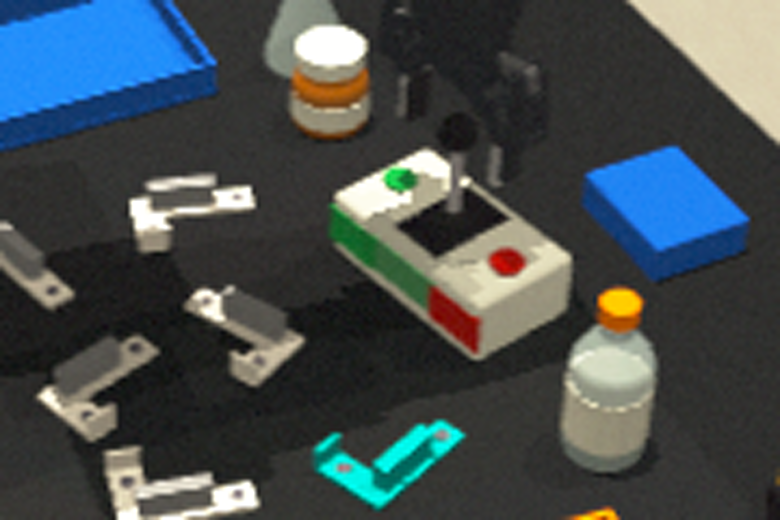

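The fingers at (410,95) and (497,165) straddle the knob at (458,130). Now I push towards green and hold.

```bash
python3 -m jog '[[[0,0.02,0],[0,0,0],0],[[0,0.035,0],[0,0,0],0],[[0,0.05,0],[0,0,0],0],[[0,0.06,0],[0,0,0],0],[[0,0.067,0],[0,0,0],0],[[0,0.067,0],[0,0,0],0],[[0,0.067,0],[0,0,0],0],[[0,0.067,0],[0,0,0],0],[[0,0.067,0],[0,0,0],0],[[0,0.067,0],[0,0,0],0],[[0,0.067,0],[0,0,0],0],[[0,0.067,0],[0,0,0],0]]'
python3 - <<'E'
from h import *
from bench import robot
c=robot.camera("side");cv2.imwrite("pics/s2.png",cv2.resize(c["frame"][130:250,220:400,::-1],(780,520),interpolation=cv2.INTER_CUBIC))
E
```

```text
clock: 3.75
tcp_pos: [0.694, 0.0544, 0.1777]
orientation: [[-0.978, -0.207, -0.001], [-0.207, 0.978, -0.001], [0.001, -0.001, -1.0]]
contact_force: [1.1, -7.1, -1.6]
width: 0.0854
gripper_force: 3.4
```

View pics/s2.png

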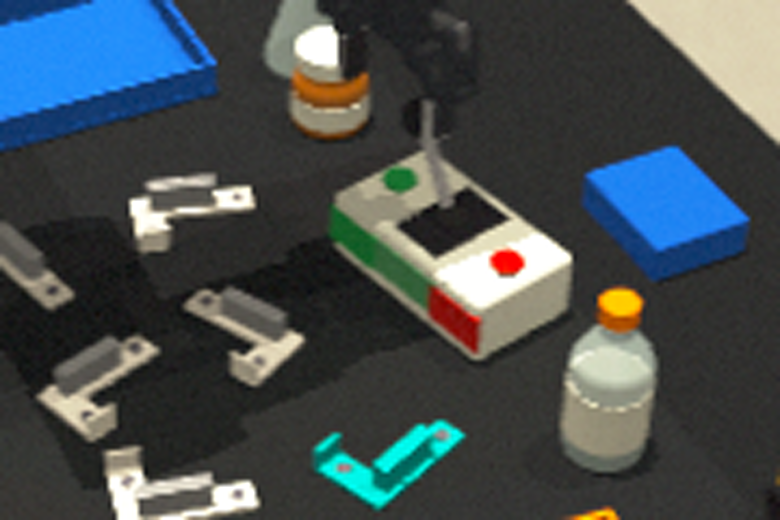

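The lever is tilted with 7 N of force (about 0.5 rad). The knob is behind the finger at (428,115). I'll hold longer, return, lift, and check the springback.

```bash
python3 -m jog '[[[0,0,0],[0,0,0],0],[[0,0,0],[0,0,0],0],[[0,0,0],[0,0,0],0],[[0,0,0],[0,0,0],0],[[0,0,0],[0,0,0],0],[[0,0,0],[0,0,0],0],[[0,0,0],[0,0,0],0],[[0,0,0],[0,0,0],0],[[0,-0.02,0],[0,0,0],0],[[0,-0.04,0],[0,0,0],0],[[0,-0.066,0],[0,0,0],0],[[0,-0.066,0],[0,0,0],0]]'; python3 -m jog '[[[0,0,0],[0,0,0],0],[[0,0,0],[0,0,0],0],[[0,0,-0.04],[0,0,0],0],[[0,0,-0.08],[0,0,0],0],[[0,0,-0.1],[0,0,0],0],[[0,0,-0.1],[0,0,0],0]]'
python3 - <<'E'
from h import *
from bench import robot
c=robot.camera("top")
for b in brackets(c):print(b)
go(.5675,.1482,.2,163.2+90)
go(.5582,.0019,.2,-63.4+90)
s=robot.sense();print(s["joint_positions"])
E
```

```text
clock: 5.0
tcp_pos: [0.7084, -0.0141, 0.1778]
orientation: [[-0.979, -0.204, 0.0], [-0.204, 0.979, -0.0], [-0.0, -0.0, -1.0]]
contact_force: [-0.1, -0.8, -0.6]
width: 0.0857
gripper_force: 0.0
clock: 5.6
tcp_pos: [0.7084, -0.0094, 0.2817]
orientation: [[-0.978, -0.208, 0.006], [-0.208, 0.978, -0.0], [-0.006, -0.002, -1.0]]
contact_force: [-0.5, 0.2, -0.6]
width: 0.0858
gripper_force: 0.0
{'o': [0.7745, 0.4319], 'ang': -78.5, 'hand': 'L', 'size': (144, 31), 'n': 262, 'px': (116, 129)}
{'o': [0.7194, -0.0767], 'ang': -168.8, 'hand': 'R', 'size': (91, 66), 'n': 324, 'px': (263, 149)}
{'o': [0.4356, -0.1364], 'ang': 167.7, 'hand': 'R', 'size': (95, 61), 'n': 287, 'px': (282, 231)}
shift [0.1048, 0.1834, 0.079] turn [0.0, 0.1, 28.8] altz-180 -28.8
shift [0.1442, 0.0422, 0.079] turn [0.1, 0.1, 75.4] altz-180 -75.4
[-1.06558291e-01  6.33101621e-01  1.36015541e+00  2.57326704e-04
  1.14579594e+00 -1.88666411e+00]
```

```bash
cat >> h.py <<'E'
def go2(x,y,z,ang,k):
    """TCP so that bracket origin is at x,y with heading ang, gripped at x_b=-5mm; k=1 flips the tool"""
    a=np.radians(ang); y_=ang+90+180*k
    from bench import robot
    R=np.array(robot.sense()["orientation"]);cur=np.degrees(np.arctan2(R[1,1],R[0,1]))
    go(x-.005*np.cos(a),y-.005*np.sin(a),z,y_)
    d=(y_-cur+180)%360-180;p=robot.sense()["tcp_pos"];print("  exact tool-z turn",round(-d,1),"j6 would be",round(float(np.degrees(np.arctan2(y,x))-((y_+180)%360-180)),0))
T={"blue":(.5254,.3495,-1.5),"orange":(.5386,-.3439,-6.2)}
def place(t,u,s,z,k):
    """s=+1: heading along tray +y, -1: along -y"""
    x,y,a=T[t];r=np.radians(a);v=.008*s
    go2(x+u*np.cos(r)-v*np.sin(r),y+u*np.sin(r)+v*np.cos(r),z,a+90*s,k)
E
python3 - <<'E'
from h import *
go2(.4355,-.1358,.15,167.5,1)
E
```

```text
shift [0.2884, -0.0691, 0.1287] turn [-0.0, 0.1, 24.5] altz-180 -24.5
  exact tool-z turn 24.5 j6 would be -95.0
```

```bash
python3 -m jog '[[[0.288,-0.069,0],[0,0,24.5],0],[[0.288,-0.069,0],[0,0,24.5],0],[[0.288,-0.069,0],[0,0,24.5],0],[[0.288,-0.069,0],[0,0,24.5],0],[[0.288,-0.069,0],[0,0,24.5],0],[[0.288,-0.069,0],[0,0,24.5],0],[[0.288,-0.069,0.05],[0,0,24.5],0],[[0.288,-0.069,0.10],[0,0,24.5],0],[[0.288,-0.069,0.129],[0,0,24.5],0],[[0.288,-0.069,0.129],[0,0,24.5],0],[[0.288,-0.069,0.129],[0,0,24.5],0],[[0.288,-0.069,0.129],[0,0,24.5],0]]' 80
python3 - <<'E'
from h import *
from bench import robot
go2(.4355,-.1358,.082,167.5,1)
c=robot.camera("side");cv2.imwrite("pics/s3.png",cv2.resize(c["frame"][140:320,180:360,::-1],(600,600),interpolation=cv2.INTER_CUBIC))
E
```

```text
clock: 6.85
tcp_pos: [0.4407, -0.1372, 0.15]
orientation: [[-0.976, 0.217, 0.001], [0.217, 0.976, -0.001], [-0.001, -0.0, -1.0]]
contact_force: [0.9, 0.4, -0.4]
width: 0.085
gripper_force: 0.0
shift [0.0005, 0.0002, 0.068] turn [-0.0, 0.1, -0.0] altz-180 0.0
  exact tool-z turn -0.0 j6 would be -95.0
```

View pics/s3.png

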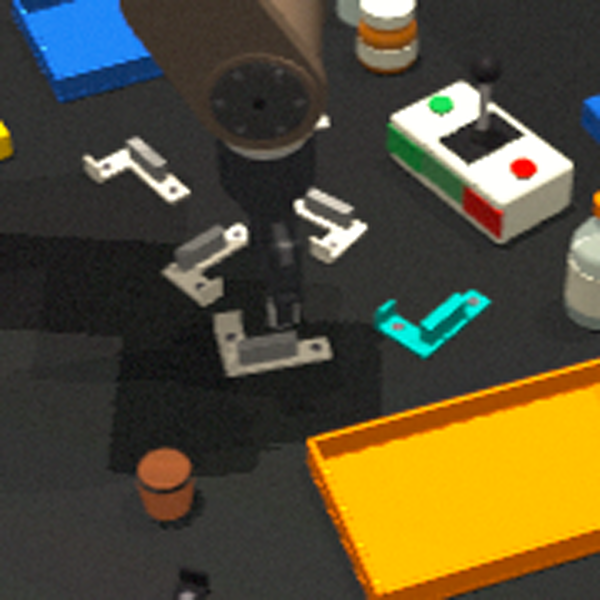

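The gripper at (283,290) hangs above the right-hand bracket at (268,350), aligned with it, and the lever is upright. Now descend, grip and lift.

```bash
python3 -m jog '[[[0,0,0.03],[0,0,0],0],[[0,0,0.06],[0,0,0],0],[[0,0,0.068],[0,0,0],0],[[0,0,0.068],[0,0,0],0],[[0,0,0.068],[0,0,0],1],[[0,0,0.068],[0,0,0],1],[[0,0,0.068],[0,0,0],1],[[0,0,0.068],[0,0,0],1],[[0,0,0.068],[0,0,0],1],[[0,0,0.068],[0,0,0],1],[[0,0,0.068],[0,0,0],1],[[0,0,0.068],[0,0,0],1]]' 80; python3 -m jog '[[[0,0,0],[0,0,0],1],[[0,0,0],[0,0,0],1],[[0,0,-0.03],[0,0,0],1],[[0,0,-0.06],[0,0,0],1],[[0,0,-0.1],[0,0,0],1],[[0,0,-0.1],[0,0,0],1]]'; python3 -c "
from h import *
place('orange',-.0675,1,.12,1)"
```

```text
clock: 8.1
tcp_pos: [0.4404, -0.1372, 0.0814]
orientation: [[-0.976, 0.218, 0.001], [0.218, 0.976, -0.0], [-0.001, -0.0, -1.0]]
contact_force: [-1.9, 0.3, 10.2]
width: 0.01
gripper_force: 79.2
clock: 8.7
tcp_pos: [0.4413, -0.1376, 0.1846]
orientation: [[-0.976, 0.217, 0.006], [0.217, 0.976, -0.003], [-0.006, -0.001, -1.0]]
contact_force: [0.3, -0.0, -2.8]
width: 0.0098
gripper_force: 78.7
shift [-0.072, -0.1846, 0.0653] turn [0.2, 0.3, 83.6] altz-180 -83.6
  exact tool-z turn 83.6 j6 would be -29.0
```

```bash
python3 -m jog '[[[-0.072,-0.185,0],[0,0,83.6],1],[[-0.072,-0.185,0],[0,0,83.6],1],[[-0.072,-0.185,0],[0,0,83.6],1],[[-0.072,-0.185,0],[0,0,83.6],1],[[-0.072,-0.185,0],[0,0,83.6],1],[[-0.072,-0.185,0],[0,0,83.6],1],[[-0.072,-0.185,0],[0,0,83.6],1],[[-0.072,-0.185,0],[0,0,83.6],1],[[-0.072,-0.185,0],[0,0,83.6],1],[[-0.072,-0.185,0],[0,0,83.6],1],[[-0.072,-0.185,0.03],[0,0,83.6],1],[[-0.072,-0.185,0.06],[0,0,83.6],1]]'
python3 - <<'E'
from h import *
from bench import robot
place('orange',-.0675,1,.088,1)
c=robot.camera("top")
for b in brackets(c):print(b)
c=robot.camera("side");cv2.imwrite("pics/s4.png",cv2.resize(c["frame"][200:350,240:420,::-1],(720,600),interpolation=cv2.INTER_CUBIC))
E
```

```text
clock: 9.9
tcp_pos: [0.4702, -0.3334, 0.1198]
orientation: [[0.108, 0.994, 0.001], [0.994, -0.108, -0.001], [-0.0, 0.001, -1.0]]
contact_force: [0.9, -0.1, -1.7]
width: 0.0097
gripper_force: 83.2
shift [-0.0001, 0.0016, 0.0318] turn [0.0, 0.0, 0.0] altz-180 -0.0
  exact tool-z turn 0.0 j6 would be -29.0
{'o': [0.7744, 0.4322], 'ang': -78.5, 'hand': 'L', 'size': (145, 32), 'n': 248, 'px': (116, 130)}
{'o': [0.5676, 0.1484], 'ang': 163.2, 'hand': 'L', 'size': (96, 62), 'n': 304, 'px': (204, 194)}
{'o': [0.5582, 0.0019], 'ang': -63.4, 'hand': 'R', 'size': (97, 61), 'n': 304, 'px': (245, 198)}
{'o': [0.4339, 0.1387], 'ang': 104.0, 'hand': 'L', 'size': (98, 62), 'n': 318, 'px': (204, 235)}
```

View pics/s4.png

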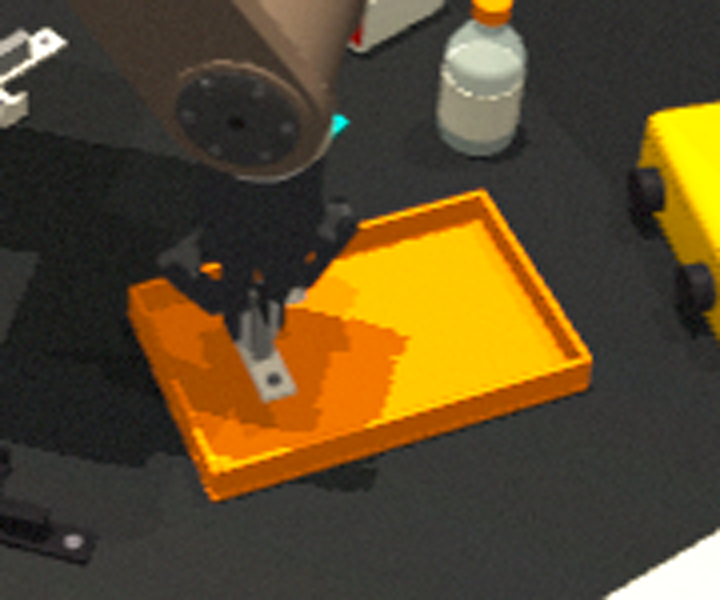

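The bracket is held level over the tray at (265,370), clear of the walls. Lowering, then releasing with a half opening.

```bash
python3 -m jog '[[[0,0.001,0.02],[0,0,0],1],[[0,0.001,0.028],[0,0,0],1],[[0,0.001,0.032],[0,0,0],1],[[0,0.001,0.032],[0,0,0],1],[[0,0.001,0.032],[0,0,0],0.55],[[0,0.001,0.032],[0,0,0],0.55],[[0,0.001,0.032],[0,0,0],0.55],[[0,0.001,0.032],[0,0,0],0.55],[[0,0.001,0.01],[0,0,0],0.55],[[0,0.001,-0.03],[0,0,0],0.55],[[0,0.001,-0.07],[0,0,0],0.55],[[0,0.001,-0.11],[0,0,0],0.55]]'
python3 - <<'E'
from h import *
go2(.5582,.0019,.12,-63.4,0)
E
```

```text
clock: 11.2
tcp_pos: [0.4711, -0.3334, 0.2325]
orientation: [[0.107, 0.994, -0.0], [0.994, -0.107, 0.0], [0.0, -0.0, -1.0]]
contact_force: [1.4, 0.8, 0.5]
width: 0.0383
gripper_force: 0.0
shift [0.3469, 0.0479, 0.1126] turn [-0.0, -0.0, -32.8] altz-180 32.8
  exact tool-z turn -32.8 j6 would be -26.0
```

```bash
python3 -m jog '[[[0.347,0.048,0],[0,0,-32.8],0.2],[[0.347,0.048,0],[0,0,-32.8],0.2],[[0.347,0.048,0],[0,0,-32.8],0.2],[[0.347,0.048,0],[0,0,-32.8],0.2],[[0.347,0.048,0],[0,0,-32.8],0.2],[[0.347,0.048,0],[0,0,-32.8],0.2],[[0.347,0.048,0],[0,0,-32.8],0.2],[[0.347,0.048,0],[0,0,-32.8],0.2],[[0.347,0.048,0.05],[0,0,-32.8],0.2],[[0.347,0.048,0.10],[0,0,-32.8],0.2],[[0.347,0.048,0.112],[0,0,-32.8],0.2],[[0.347,0.048,0.112],[0,0,-32.8],0.2]]'
python3 - <<'E'
from h import *
from bench import robot
go2(.5582,.0019,.0835,-63.4,0)
c=robot.camera("side");cv2.imwrite("pics/s5.png",cv2.resize(c["frame"][150:330,220:440,::-1],(733,600),interpolation=cv2.INTER_CUBIC))
E
```

```text
clock: 12.4
tcp_pos: [0.5559, 0.0058, 0.1179]
orientation: [[-0.448, 0.894, -0.003], [0.894, 0.448, 0.0], [0.002, -0.003, -1.0]]
contact_force: [-0.1, 0.1, 0.5]
width: 0.069
gripper_force: 0.0
shift [0.0004, 0.0004, 0.0344] turn [-0.2, -0.1, 0.0] altz-180 -0.0
  exact tool-z turn 0.0 j6 would be -26.0
```

View pics/s5.png

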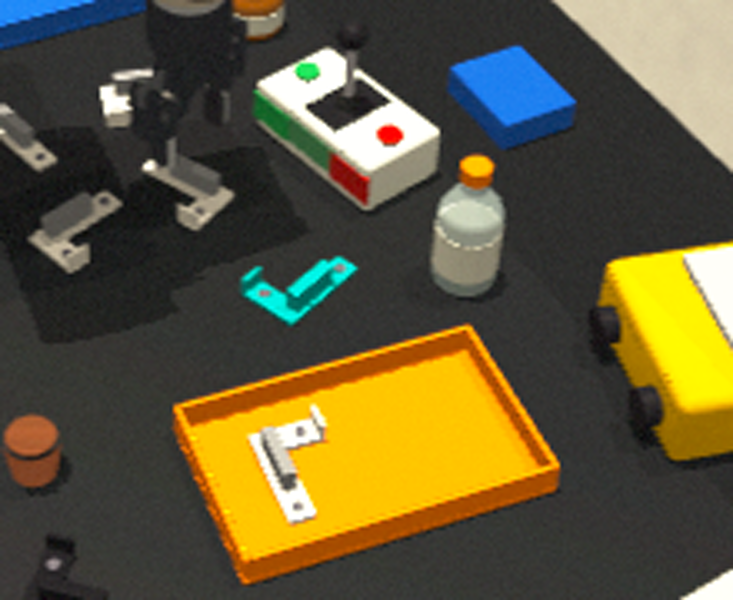

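The first bracket lies flat in the orange tray at (285,460). The fingers at (170,150) and (220,105) straddle the next bracket at (195,180).

```bash
python3 -m jog '[[[0,0,0.02],[0,0,0],0.2],[[0,0,0.034],[0,0,0],0.2],[[0,0,0.034],[0,0,0],0.2],[[0,0,0.034],[0,0,0],1],[[0,0,0.034],[0,0,0],1],[[0,0,0.034],[0,0,0],1],[[0,0,0.034],[0,0,0],1],[[0,0,0.034],[0,0,0],1],[[0,0,0.034],[0,0,0],1],[[0,0,0.034],[0,0,0],1],[[0,0,0.034],[0,0,0],1]]' 80; python3 -m jog '[[[0,0,-0.03],[0,0,0],1],[[0,0,-0.06],[0,0,0],1],[[0,0,-0.09],[0,0,0],1],[[0,0,-0.09],[0,0,0],1]]'; python3 -c "
from h import *
place('orange',.0675,-1,.12,0)"
```

```text
clock: 13.55
tcp_pos: [0.5565, 0.0063, 0.0857]
orientation: [[-0.448, 0.894, 0.001], [0.894, 0.448, -0.0], [-0.0, 0.001, -1.0]]
contact_force: [-1.4, 0.1, 8.2]
width: 0.0097
gripper_force: 78.8
clock: 13.95
tcp_pos: [0.5574, 0.0062, 0.1784]
orientation: [[-0.448, 0.894, 0.006], [0.894, 0.448, -0.001], [-0.003, 0.005, -1.0]]
contact_force: [0.8, 0.2, -1.5]
width: 0.0098
gripper_force: 78.8
shift [-0.3435, -0.119, 0.0589] turn [0.3, 0.1, 32.8] altz-180 -32.8
  exact tool-z turn 32.8 j6 would be -25.0
```

```bash
python3 -m jog '[[[-0.343,-0.119,0],[0,0,32.8],1],[[-0.343,-0.119,0],[0,0,32.8],1],[[-0.343,-0.119,0],[0,0,32.8],1],[[-0.343,-0.119,0],[0,0,32.8],1],[[-0.343,-0.119,0],[0,0,32.8],1],[[-0.343,-0.119,0],[0,0,32.8],1],[[-0.343,-0.119,0],[0,0,32.8],1],[[-0.343,-0.119,0],[0,0,32.8],1],[[-0.343,-0.119,0],[0,0,32.8],1],[[-0.343,-0.119,0.04],[0,0,32.8],1],[[-0.343,-0.119,0.057],[0,0,32.8],1],[[-0.343,-0.119,0.057],[0,0,32.8],1]]'
python3 - <<'E'
from h import *
from bench import robot
place('orange',.0675,-1,.0915,0)
c=robot.camera("top")
for b in brackets(c):print(b)
E
```

```text
clock: 15.15
tcp_pos: [0.6029, -0.3516, 0.1148]
orientation: [[0.106, 0.994, -0.005], [0.994, -0.106, 0.004], [0.003, -0.005, -1.0]]
contact_force: [0.5, -0.4, -1.6]
width: 0.0096
gripper_force: 78.6
shift [-0.0024, 0.0029, 0.0233] turn [-0.3, -0.2, 0.1] altz-180 -0.1
  exact tool-z turn 0.1 j6 would be -25.0
{'o': [0.7727, 0.4292], 'ang': -76.8, 'hand': 'L', 'size': (141, 24), 'n': 231, 'px': (117, 129)}
{'o': [0.5677, 0.1482], 'ang': 163.2, 'hand': 'L', 'size': (95, 63), 'n': 303, 'px': (204, 194)}
{'o': [0.4333, 0.1412], 'ang': 104.0, 'hand': 'L', 'size': (93, 62), 'n': 298, 'px': (203, 235)}
```

```bash
python3 -m jog '[[[0,0,0.01],[0,0,0],1],[[0,0,0.02],[0,0,0],1],[[0,0,0.02],[0,0,0],1],[[0,0,0.02],[0,0,0],1]]'
```

```text
clock: 15.6
tcp_pos: [0.6037, -0.3536, 0.0979]
orientation: [[0.107, 0.994, -0.0], [0.994, -0.107, 0.0], [0.0, -0.0, -1.0]]
contact_force: [-0.4, -0.6, -1.6]
width: 0.0095
gripper_force: 78.6
```

```bash
python3 -m jog '[[[0,0,0.006],[0,0,0],1],[[0,0,0.006],[0,0,0],1],[[0,0,0.006],[0,0,0],1],[[0,0,0.006],[0,0,0],0.55],[[0,0,0.006],[0,0,0],0.55],[[0,0,0.006],[0,0,0],0.55],[[0,0,0.006],[0,0,0],0.55],[[0,0,-0.02],[0,0,0],0.55],[[0,0,-0.06],[0,0,0],0.55],[[0,0,-0.1],[0,0,0],0.55],[[0,0,-0.13],[0,0,0],0.55],[[0,0,-0.13],[0,0,0],0.55]]'
python3 - <<'E'
from h import *
go2(.5677,.1483,.12,163.2,1)
E
```

```text
clock: 16.8
tcp_pos: [0.6047, -0.3543, 0.2329]
orientation: [[0.107, 0.994, 0.006], [0.994, -0.107, -0.004], [-0.004, 0.007, -1.0]]
contact_force: [-0.1, -0.3, 0.0]
width: 0.0387
gripper_force: 0.0
shift [0.4952, -0.0865, 0.1106] turn [0.2, 0.4, -79.4] altz-180 79.4
  exact tool-z turn -79.4 j6 would be -59.0
```

```bash
python3 -m jog '[[[0.495,-0.086,0],[0,0,-79.4],0.2],[[0.495,-0.086,0],[0,0,-79.4],0.2],[[0.495,-0.086,0],[0,0,-79.4],0.2],[[0.495,-0.086,0],[0,0,-79.4],0.2],[[0.495,-0.086,0],[0,0,-79.4],0.2],[[0.495,-0.086,0],[0,0,-79.4],0.2],[[0.495,-0.086,0],[0,0,-79.4],0.2],[[0.495,-0.086,0],[0,0,-79.4],0.2],[[0.495,-0.086,0],[0,0,-79.4],0.2],[[0.495,-0.086,0],[0,0,-79.4],0.2],[[0.495,-0.086,0],[0,0,-79.4],0.2],[[0.495,-0.086,0.04],[0,0,-79.4],0.2]]'; python3 -m jog '[[[0,0,0.04],[0,0,0],0.2],[[0,0,0.07],[0,0,0],0.2],[[0,0,0.07],[0,0,0],0.2],[[0,0,0.07],[0,0,0],0.2]]'
python3 - <<'E'
from h import *
from bench import robot
go2(.5677,.1483,.0835,163.2,1)
c=robot.camera("top")
for b in brackets(c):print(b)
c=robot.camera("side");cv2.imwrite("pics/s6.png",cv2.resize(c["frame"][150:330,200:420,::-1],(733,600),interpolation=cv2.INTER_CUBIC))
E
```

```text
clock: 18.0
tcp_pos: [0.5726, 0.1496, 0.1907]
orientation: [[-0.958, 0.286, 0.008], [0.286, 0.958, 0.001], [-0.007, 0.003, -1.0]]
contact_force: [1.0, -0.7, -1.6]
width: 0.0684
gripper_force: 0.0
clock: 18.4
tcp_pos: [0.5715, 0.1473, 0.1179]
orientation: [[-0.957, 0.289, -0.001], [0.289, 0.957, -0.0], [0.001, -0.0, -1.0]]
contact_force: [-0.4, 0.4, 0.0]
width: 0.0686
gripper_force: 0.0
shift [-0.0011, -0.0002, 0.0344] turn [-0.0, -0.1, -0.0] altz-180 0.0
  exact tool-z turn -0.0 j6 would be -59.0
{'o': [0.7751, 0.4323], 'ang': -78.5, 'hand': 'L', 'size': (145, 30), 'n': 250, 'px': (116, 129)}
{'o': [0.6029, -0.3597], 'ang': -95.6, 'hand': 'R', 'size': (88, 54), 'n': 185, 'px': (349, 185)}
{'o': [0.4718, -0.329], 'ang': 83.6, 'hand': 'R', 'size': (88, 55), 'n': 208, 'px': (340, 219)}
{'o': [0.4321, 0.002], 'ang': -163.0, 'hand': 'L', 'size': (92, 61), 'n': 267, 'px': (246, 232)}
```

View pics/s6.png

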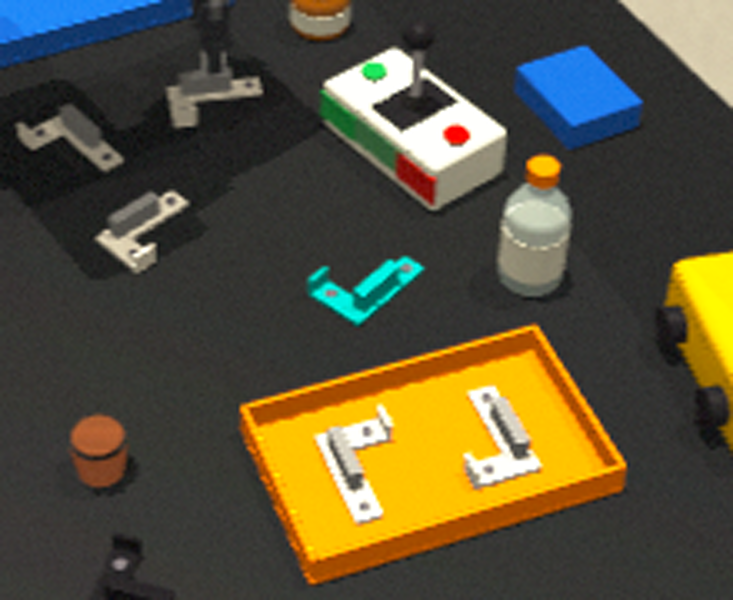

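Both right-hand brackets, at (355,465) and (505,435), lie flat in the orange tray, and the gripper is over the left-hand bracket at (215,85). Next: grip it.

```bash
python3 -m jog '[[[0,0,0.02],[0,0,0],0.2],[[0,0,0.034],[0,0,0],0.2],[[0,0,0.034],[0,0,0],0.2],[[0,0,0.034],[0,0,0],1],[[0,0,0.034],[0,0,0],1],[[0,0,0.034],[0,0,0],1],[[0,0,0.034],[0,0,0],1],[[0,0,0.034],[0,0,0],1],[[0,0,0.034],[0,0,0],1],[[0,0,0.034],[0,0,0],1],[[0,0,0.034],[0,0,0],1]]' 80; python3 -m jog '[[[0,0,-0.03],[0,0,0],1],[[0,0,-0.06],[0,0,0],1],[[0,0,-0.09],[0,0,0],1],[[0,0,-0.09],[0,0,0],1]]'; python3 -c "
from h import *
place('blue',.076,1,.12,1)"
```

```text
clock: 19.6
tcp_pos: [0.5716, 0.1478, 0.0847]
orientation: [[-0.957, 0.288, 0.001], [0.288, 0.957, 0.0], [-0.001, 0.001, -1.0]]
contact_force: [-1.6, -0.1, 6.3]
width: 0.0095
gripper_force: 78.8
clock: 20.0
tcp_pos: [0.5725, 0.1479, 0.1776]
orientation: [[-0.958, 0.288, 0.006], [0.288, 0.958, 0.001], [-0.005, 0.003, -1.0]]
contact_force: [1.1, -0.3, -1.5]
width: 0.01
gripper_force: 78.7
shift [0.031, 0.2022, 0.058] turn [0.3, 0.2, 74.7] altz-180 -74.7
  exact tool-z turn 74.7 j6 would be 32.0
```

```bash
python3 -m jog '[[[0.031,0.202,0],[0,0,74.7],1],[[0.031,0.202,0],[0,0,74.7],1],[[0.031,0.202,0],[0,0,74.7],1],[[0.031,0.202,0],[0,0,74.7],1],[[0.031,0.202,0],[0,0,74.7],1],[[0.031,0.202,0],[0,0,74.7],1],[[0.031,0.202,0],[0,0,74.7],1],[[0.031,0.202,0],[0,0,74.7],1],[[0.031,0.202,0],[0,0,74.7],1],[[0.031,0.202,0.03],[0,0,74.7],1],[[0.031,0.202,0.057],[0,0,74.7],1],[[0.031,0.202,0.057],[0,0,74.7],1]]'; python3 -m jog '[[[0,0,0.01],[0,0,0],1],[[0,0,0.02],[0,0,0],1],[[0,0,0.02],[0,0,0],1],[[0,0,0.02],[0,0,0],1]]'
python3 - <<'E'
from h import *
from bench import robot
place('blue',.076,1,.0905,1)
c=robot.camera("top")
for b in brackets(c):print(b)
c=robot.camera("side");cv2.imwrite("pics/s7.png",cv2.resize(c["frame"][80:230,150:330,::-1],(720,600),interpolation=cv2.INTER_CUBIC))
E
```

```text
clock: 21.2
tcp_pos: [0.5983, 0.3493, 0.1125]
orientation: [[0.026, 1.0, -0.007], [1.0, -0.026, -0.003], [-0.003, -0.006, -1.0]]
contact_force: [-1.0, -0.6, -1.3]
width: 0.01
gripper_force: 78.6
clock: 21.6
tcp_pos: [0.6001, 0.3501, 0.0973]
orientation: [[0.026, 1.0, 0.0], [1.0, -0.026, 0.0], [0.0, 0.0, -1.0]]
contact_force: [0.2, -0.3, -0.8]
width: 0.0097
gripper_force: 78.7
shift [0.0004, 0.0014, 0.0068] turn [0.0, -0.0, 0.0] altz-180 -0.0
  exact tool-z turn 0.0 j6 would be 32.0
{'o': [0.7718, 0.4316], 'ang': -79.3, 'hand': 'L', 'size': (144, 27), 'n': 248, 'px': (116, 129)}
{'o': [0.6026, -0.3599], 'ang': -96.4, 'hand': 'R', 'size': (88, 54), 'n': 186, 'px': (349, 185)}
{'o': [0.472, -0.3285], 'ang': 83.3, 'hand': 'R', 'size': (87, 54), 'n': 207, 'px': (340, 219)}
{'o': [0.4316, 0.0037], 'ang': -161.3, 'hand': 'L', 'size': (97, 63), 'n': 322, 'px': (246, 232)}
{'o': [0.434, 0.1374], 'ang': 104.0, 'hand': 'L', 'size': (94, 57), 'n': 247, 'px': (204, 235)}
```

View pics/s7.png

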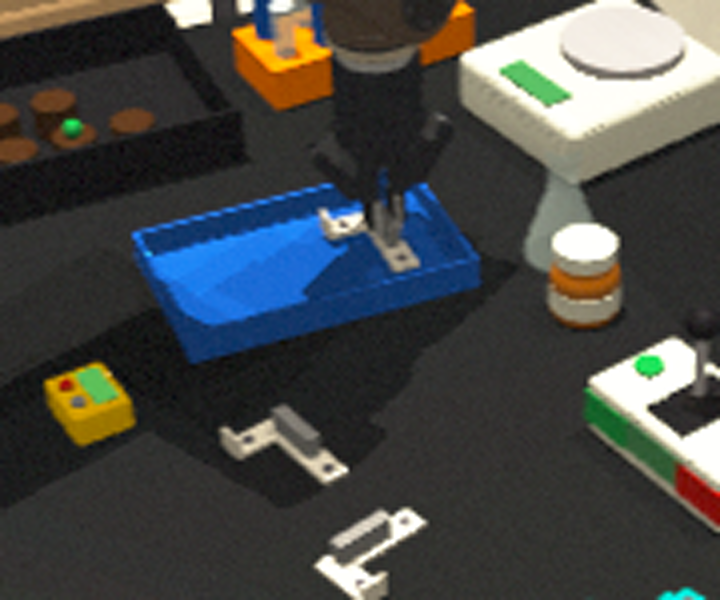

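The held bracket (385,240) is over the tray floor, clear of the walls. Release it.

```bash
python3 -m jog '[[[0,0,0.006],[0,0,0],1],[[0,0,0.006],[0,0,0],1],[[0,0,0.006],[0,0,0],1],[[0,0,0.006],[0,0,0],0.55],[[0,0,0.006],[0,0,0],0.55],[[0,0,0.006],[0,0,0],0.55],[[0,0,0.006],[0,0,0],0.55],[[0,0,-0.02],[0,0,0],0.55],[[0,0,-0.06],[0,0,0],0.55],[[0,0,-0.1],[0,0,0],0.55],[[0,0,-0.1],[0,0,0],0.55],[[0,0,-0.1],[0,0,0],0.55]]'
python3 - <<'E'
from h import *
go2(.4339,.1385,.118,104,1)
E
```

```text
clock: 22.9
tcp_pos: [0.6, 0.3501, 0.1979]
orientation: [[0.026, 1.0, 0.002], [1.0, -0.026, 0.001], [0.001, 0.002, -1.0]]
contact_force: [-0.5, 0.4, -1.6]
width: 0.0386
gripper_force: 0.0
shift [-0.2207, -0.1594, 0.0794] turn [0.1, -0.0, -15.5] altz-180 15.5
  exact tool-z turn -15.5 j6 would be 4.0
```

```bash
python3 -m jog '[[[-0.221,-0.159,0],[0,0,-15.5],0.2],[[-0.221,-0.159,0],[0,0,-15.5],0.2],[[-0.221,-0.159,0],[0,0,-15.5],0.2],[[-0.221,-0.159,0],[0,0,-15.5],0.2],[[-0.221,-0.159,0],[0,0,-15.5],0.2],[[-0.221,-0.159,0],[0,0,-15.5],0.2],[[-0.221,-0.159,0.03],[0,0,-15.5],0.2],[[-0.221,-0.159,0.06],[0,0,-15.5],0.2],[[-0.221,-0.159,0.08],[0,0,-15.5],0.2],[[-0.221,-0.159,0.08],[0,0,-15.5],0.2],[[-0.221,-0.159,0.08],[0,0,-15.5],0.2]]'
python3 - <<'E'
from h import *
from bench import robot
go2(.4339,.1385,.0845,104,1)
c=robot.camera("top")
for b in brackets(c):print(b)
c=robot.camera("side");cv2.imwrite("pics/s8.png",cv2.resize(c["frame"][80:260,150:330,::-1],(600,600),interpolation=cv2.INTER_CUBIC))
E
```

```text
clock: 24.0
tcp_pos: [0.435, 0.1332, 0.1165]
orientation: [[-0.242, 0.97, -0.002], [0.97, 0.242, -0.0], [0.0, -0.002, -1.0]]
contact_force: [0.7, 0.0, 0.8]
width: 0.0677
gripper_force: 0.0
shift [0.0004, 0.0003, 0.032] turn [-0.1, -0.0, 0.0] altz-180 -0.0
  exact tool-z turn 0.0 j6 would be 4.0
{'o': [0.7739, 0.4319], 'ang': -78.9, 'hand': 'L', 'size': (144, 31), 'n': 245, 'px': (115, 130)}
{'o': [0.6034, -0.3602], 'ang': -95.8, 'hand': 'R', 'size': (88, 56), 'n': 186, 'px': (349, 185)}
{'o': [0.6001, 0.3544], 'ang': 89.9, 'hand': 'L', 'size': (92, 57), 'n': 239, 'px': (141, 187)}
{'o': [0.472, -0.3279], 'ang': 84.3, 'hand': 'R', 'size': (86, 55), 'n': 205, 'px': (340, 219)}
{'o': [0.433, 0.0024], 'ang': -162.3, 'hand': 'L', 'size': (95, 61), 'n': 285, 'px': (246, 232)}
```

View pics/s8.png

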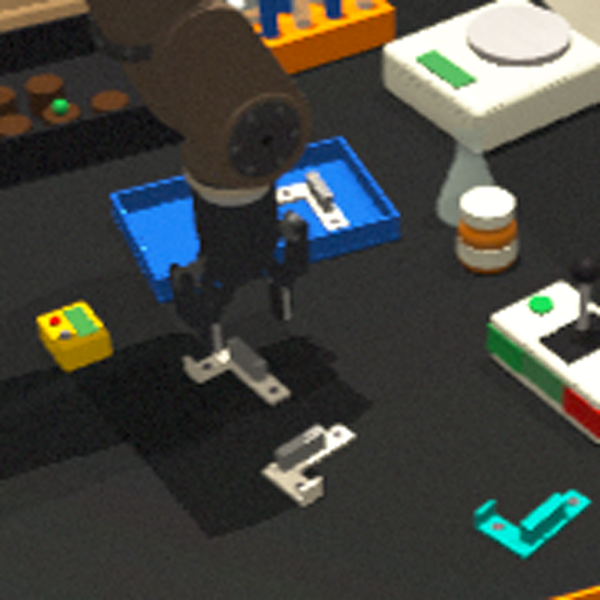

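The first left-hand bracket is flat in the blue tray at (320,200). The fingers straddle the second at (240,370). Grip it.

```bash
python3 -m jog '[[[0,0,0.02],[0,0,0],0.2],[[0,0,0.032],[0,0,0],0.2],[[0,0,0.032],[0,0,0],0.2],[[0,0,0.032],[0,0,0],1],[[0,0,0.032],[0,0,0],1],[[0,0,0.032],[0,0,0],1],[[0,0,0.032],[0,0,0],1],[[0,0,0.032],[0,0,0],1],[[0,0,0.032],[0,0,0],1],[[0,0,0.032],[0,0,0],1],[[0,0,0.032],[0,0,0],1]]' 80; python3 -m jog '[[[0,0,-0.03],[0,0,0],1],[[0,0,-0.06],[0,0,0],1],[[0,0,-0.09],[0,0,0],1],[[0,0,-0.09],[0,0,0],1]]'; python3 -c "
from h import *
place('blue',.003,1,.12,1)"
```

```text
clock: 25.2
tcp_pos: [0.4355, 0.1333, 0.0857]
orientation: [[-0.242, 0.97, 0.001], [0.97, 0.242, 0.0], [0.0, 0.001, -1.0]]
contact_force: [-1.6, -0.4, 11.6]
width: 0.0099
gripper_force: 78.7
clock: 25.6
tcp_pos: [0.4362, 0.1334, 0.1779]
orientation: [[-0.243, 0.97, 0.005], [0.97, 0.243, 0.001], [-0.0, 0.006, -1.0]]
contact_force: [-0.3, 0.3, -1.4]
width: 0.0098
gripper_force: 79.2
shift [0.1901, 0.1424, 0.0586] turn [0.3, -0.0, 15.5] altz-180 -15.5
  exact tool-z turn 15.5 j6 would be 36.0
```

```bash
python3 -m jog '[[[0.19,0.142,0],[0,0,15.5],1],[[0.19,0.142,0],[0,0,15.5],1],[[0.19,0.142,0],[0,0,15.5],1],[[0.19,0.142,0],[0,0,15.5],1],[[0.19,0.142,0],[0,0,15.5],1],[[0.19,0.142,0],[0,0,15.5],1],[[0.19,0.142,0],[0,0,15.5],1],[[0.19,0.142,0.03],[0,0,15.5],1],[[0.19,0.142,0.06],[0,0,15.5],1],[[0.19,0.142,0.078],[0,0,15.5],1],[[0.19,0.142,0.078],[0,0,15.5],1],[[0.19,0.142,0.078],[0,0,15.5],1]]'
python3 - <<'E'
from h import *
from bench import robot
place('blue',.003,1,.0915,1)
c=robot.camera("top")
for b in brackets(c):print(b)
c=robot.camera("side");cv2.imwrite("pics/s9.png",cv2.resize(c["frame"][80:260,150:330,::-1],(600,600),interpolation=cv2.INTER_CUBIC))
E
```

```text
clock: 26.8
tcp_pos: [0.527, 0.3511, 0.0971]
orientation: [[0.027, 1.0, -0.001], [1.0, -0.027, -0.0], [-0.0, -0.001, -1.0]]
contact_force: [0.1, 0.4, -0.9]
width: 0.0098
gripper_force: 79.0
shift [0.0013, 0.0014, 0.0056] turn [-0.0, 0.0, -0.0] altz-180 0.0
  exact tool-z turn -0.0 j6 would be 36.0
{'o': [0.7736, 0.4325], 'ang': -81.4, 'hand': 'L', 'size': (144, 33), 'n': 254, 'px': (115, 129)}
{'o': [0.6033, -0.3602], 'ang': -95.8, 'hand': 'R', 'size': (88, 56), 'n': 184, 'px': (349, 185)}
{'o': [0.6158, 0.3341], 'ang': -92.8, 'hand': 'R', 'size': (88, 22), 'n': 142, 'px': (146, 184)}
{'o': [0.4718, -0.3288], 'ang': 84.0, 'hand': 'R', 'size': (88, 55), 'n': 207, 'px': (340, 219)}
{'o': [0.4322, 0.0034], 'ang': -163.0, 'hand': 'L', 'size': (96, 64), 'n': 323, 'px': (246, 232)}
```

View pics/s9.png

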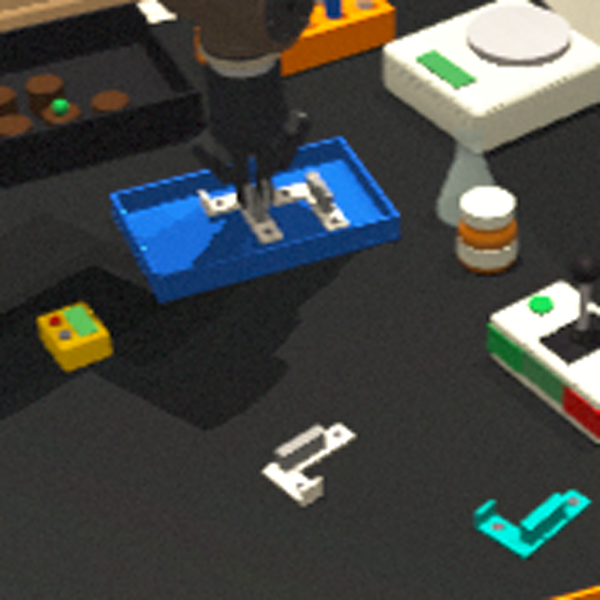

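The second left-hand bracket (262,215) is held just above the tray floor beside the first (325,200), with a gap between them. Release, then on to the last.

```bash
python3 -m jog '[[[0,0,0.005],[0,0,0],1],[[0,0,0.005],[0,0,0],1],[[0,0,0.005],[0,0,0],1],[[0,0,0.005],[0,0,0],0.55],[[0,0,0.005],[0,0,0],0.55],[[0,0,0.005],[0,0,0],0.55],[[0,0,0.005],[0,0,0],0.55],[[0,0,-0.02],[0,0,0],0.55],[[0,0,-0.06],[0,0,0],0.55],[[0,0,-0.1],[0,0,0],0.55],[[0,0,-0.1],[0,0,0],0.55],[[0,0,-0.1],[0,0,0],0.55]]'
python3 - <<'E'
from h import *
go2(.4322,.0032,.118,-163,1)
E
```

```text
clock: 28.1
tcp_pos: [0.5271, 0.352, 0.1978]
orientation: [[0.026, 1.0, 0.002], [1.0, -0.026, 0.001], [0.001, 0.002, -1.0]]
contact_force: [-0.1, 1.0, -0.8]
width: 0.0384
gripper_force: 0.0
shift [-0.3496, -0.0813, 0.0793] turn [0.0, -0.1, 71.5] altz-180 -71.5
  exact tool-z turn -108.5 j6 would be -107.0
```

```bash
python3 -m jog '[[[-0.35,-0.081,0],[0,0,-108.5],0.2],[[-0.35,-0.081,0],[0,0,-108.5],0.2],[[-0.35,-0.081,0],[0,0,-108.5],0.2],[[-0.35,-0.081,0],[0,0,-108.5],0.2],[[-0.35,-0.081,0],[0,0,-108.5],0.2],[[-0.35,-0.081,0],[0,0,-108.5],0.2],[[-0.35,-0.081,0],[0,0,-108.5],0.2],[[-0.35,-0.081,0],[0,0,-108.5],0.2],[[-0.35,-0.081,0],[0,0,-108.5],0.2],[[-0.35,-0.081,0],[0,0,-108.5],0.2],[[-0.35,-0.081,0],[0,0,-108.5],0.2],[[-0.35,-0.081,0],[0,0,-108.5],0.2]]';python3 - <<'E'
from h import *
from bench import robot
for b in brackets(robot.camera("top")):print(b)
go2(.4322,.0032,.118,-163,1)
E
```

```text
clock: 29.3
tcp_pos: [0.4367, 0.004, 0.1958]
orientation: [[-0.991, -0.135, -0.002], [-0.135, 0.991, 0.0], [0.002, 0.001, -1.0]]
contact_force: [-0.6, -0.3, 0.1]
width: 0.0683
gripper_force: 0.0
{'o': [0.7723, 0.4325], 'ang': -83.3, 'hand': 'L', 'size': (142, 37), 'n': 257, 'px': (115, 129)}
{'o': [0.6035, -0.3597], 'ang': -96.1, 'hand': 'R', 'size': (89, 56), 'n': 187, 'px': (349, 185)}
{'o': [0.5999, 0.3543], 'ang': 89.9, 'hand': 'L', 'size': (92, 58), 'n': 238, 'px': (141, 187)}
{'o': [0.5277, 0.359], 'ang': 89.9, 'hand': 'L', 'size': (92, 56), 'n': 234, 'px': (139, 208)}
{'o': [0.4719, -0.3287], 'ang': 83.6, 'hand': 'R', 'size': (86, 55), 'n': 209, 'px': (340, 219)}
shift [-0.0005, 0.0004, 0.0779] turn [0.0, -0.1, -8.7] altz-180 8.7
  exact tool-z turn -8.7 j6 would be -107.0
```

```bash
python3 -m jog '[[[0,0,0.03],[0,0,-8.6],0.2],[[0,0,0.06],[0,0,-8.7],0.2],[[0,0,0.078],[0,0,-8.7],0.2],[[0,0,0.078],[0,0,-8.7],0.2],[[0,0,0.078],[0,0,-8.7],0.2]]';python3 - <<'E'
from h import *
from bench import robot
go2(.4322,.0032,.0845,-163,1)
c=robot.camera("side");P=pts(c);rgb=c["frame"].astype(int)
m=(rgb.min(-1)>60)&(np.ptp(rgb,axis=-1)<45)&(P[...,2]>.002)&(P[...,2]<.035)&(abs(P[...,0]-.43)<.1)&(abs(P[...,1])<.1)
a=np.radians(-163);q=(P[m][:,:2]-[.4322,.0032])@np.c_[[np.cos(a),np.sin(a)],[-np.sin(a),np.cos(a)]]*1000
print(m.sum(),np.percentile(q,[3,50,97],axis=0).round(),"rib",np.percentile(q[P[m][:,2]>.021],[5,50,95],axis=0).round())
E
```

```text
clock: 29.85
tcp_pos: [0.4369, 0.0042, 0.1186]
orientation: [[-0.961, -0.276, -0.002], [-0.276, 0.961, 0.0], [0.002, 0.001, -1.0]]
contact_force: [0.0, -0.1, 0.6]
width: 0.0682
gripper_force: 0.0
shift [-0.0003, 0.0004, 0.0341] turn [0.0, -0.1, -1.0] altz-180 1.0
  exact tool-z turn -1.0 j6 would be -107.0
249 [[-44.  -3.]
 [ 16.  11.]
 [ 38.  50.]] rib [[-17.  -0.]
 [  5.   6.]
 [ 25.  12.]]
```

```bash
python3 -m jog '[[[0,0,0.02],[0,0,-1],0.2],[[0,0,0.034],[0,0,-1],0.2],[[0,0,0.034],[0,0,-1],0.2],[[0,0,0.034],[0,0,-1],1],[[0,0,0.034],[0,0,-1],1],[[0,0,0.034],[0,0,-1],1],[[0,0,0.034],[0,0,-1],1],[[0,0,0.034],[0,0,-1],1],[[0,0,0.034],[0,0,-1],1],[[0,0,0.034],[0,0,-1],1],[[0,0,0.034],[0,0,-1],1]]' 80; python3 -m jog '[[[0,0,-0.03],[0,0,0],1],[[0,0,-0.06],[0,0,0],1],[[0,0,-0.09],[0,0,0],1],[[0,0,-0.09],[0,0,0],1]]'; python3 -c "
from h import *
place('blue',-.070,1,.12,1)"
```

```text
clock: 31.0
tcp_pos: [0.4373, 0.0041, 0.0857]
orientation: [[-0.956, -0.294, 0.001], [-0.294, 0.956, -0.0], [-0.001, -0.0, -1.0]]
contact_force: [-1.9, 0.1, 12.7]
width: 0.0095
gripper_force: 78.8
clock: 31.4
tcp_pos: [0.4379, 0.0041, 0.1779]
orientation: [[-0.956, -0.294, 0.005], [-0.294, 0.956, -0.001], [-0.005, -0.002, -1.0]]
contact_force: [0.4, 0.2, -2.3]
width: 0.0096
gripper_force: 79.2
shift [-0.1197, 0.3296, 0.0577] turn [-0.3, 0.2, -71.4] altz-180 71.4
  exact tool-z turn 108.6 j6 would be 40.0
```

```bash
python3 -m jog '[[[-0.12,0.33,0],[0,0,108.6],1],[[-0.12,0.33,0],[0,0,108.6],1],[[-0.12,0.33,0],[0,0,108.6],1],[[-0.12,0.33,0],[0,0,108.6],1],[[-0.12,0.33,0],[0,0,108.6],1],[[-0.12,0.33,0],[0,0,108.6],1],[[-0.12,0.33,0],[0,0,108.6],1],[[-0.12,0.33,0],[0,0,108.6],1],[[-0.12,0.33,0],[0,0,108.6],1],[[-0.12,0.33,0],[0,0,108.6],1],[[-0.12,0.33,0],[0,0,108.6],1],[[-0.12,0.33,0],[0,0,108.6],1]]'; python3 -c "
from h import *
place('blue',-.070,1,.0975,1)"
```

```text
clock: 32.6
tcp_pos: [0.4543, 0.3548, 0.1738]
orientation: [[-0.194, 0.981, -0.001], [0.981, 0.194, -0.001], [-0.0, -0.001, -1.0]]
contact_force: [0.0, 0.1, -1.3]
width: 0.0097
gripper_force: 79.1
shift [-0.0007, 0.0012, 0.0763] turn [-0.1, 0.0, 12.7] altz-180 -12.7
  exact tool-z turn 12.7 j6 would be 40.0
```

```bash
python3 -m jog '[[[0,0.001,0],[0,0,8],1],[[0,0.001,0],[0,0,12.7],1],[[0,0.001,0.03],[0,0,12.7],1],[[0,0.001,0.06],[0,0,12.7],1],[[0,0.001,0.076],[0,0,12.7],1],[[0,0.001,0.076],[0,0,12.7],1],[[0,0.001,0.076],[0,0,12.7],1]]'
python3 - <<'E'
from h import *
from bench import robot
place('blue',-.07,1,.0915,1)
c=robot.camera("side");cv2.imwrite("pics/s10.png",cv2.resize(c["frame"][80:260,150:330,::-1],(600,600),interpolation=cv2.INTER_CUBIC))
E
```

```text
clock: 33.3
tcp_pos: [0.4556, 0.355, 0.0986]
orientation: [[0.021, 1.0, -0.001], [1.0, -0.021, -0.0], [-0.0, -0.001, -1.0]]
contact_force: [0.1, 0.3, -0.9]
width: 0.0097
gripper_force: 79.1
shift [-0.0007, -0.0001, 0.0071] turn [-0.0, 0.0, 0.3] altz-180 -0.3
  exact tool-z turn 0.3 j6 would be 40.0
```

View pics/s10.png

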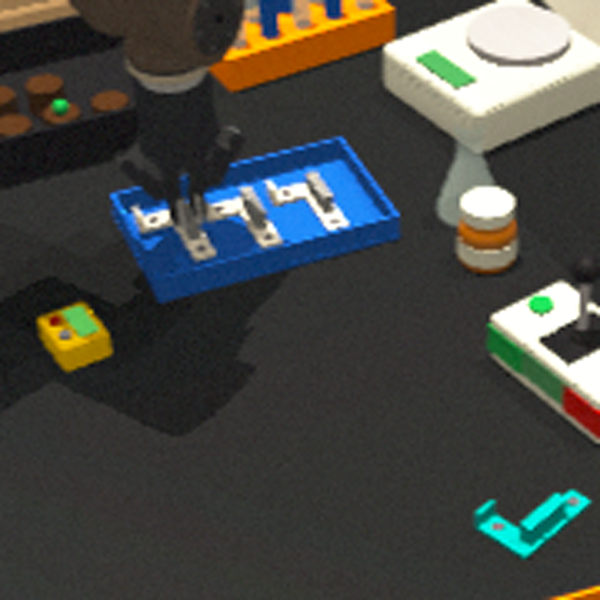

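Three left-hand brackets are in the blue tray: the held one at (195,235), the others at (258,215) and (322,200), all clear of the walls. Release and rise.

```bash
python3 -m jog '[[[0,0,0.0065],[0,0,0],1],[[0,0,0.0065],[0,0,0],1],[[0,0,0.0065],[0,0,0],1],[[0,0,0.0065],[0,0,0],0.55],[[0,0,0.0065],[0,0,0],0.55],[[0,0,0.0065],[0,0,0],0.55],[[0,0,0.0065],[0,0,0],0.55],[[0,0,-0.02],[0,0,0],0.55],[[0,0,-0.06],[0,0,0],0.55],[[0,0,-0.11],[0,0,0],0.55],[[0,0,-0.16],[0,0,0],0.55],[[0,0,-0.2],[0,0,0],0.55]]'
python3 - <<'E'
from h import *
go(.709,-.013,.178,101.9)
E
```

```text
clock: 34.55
tcp_pos: [0.4555, 0.355, 0.302]
orientation: [[0.021, 1.0, 0.002], [1.0, -0.021, 0.001], [0.001, 0.002, -1.0]]
contact_force: [0.6, 0.7, 0.4]
width: 0.0383
gripper_force: 0.0
shift [-0.3628, 0.2608, 0.124] turn [0.0, -0.1, 76.9] altz-180 -76.9
```

```bash
python3 -m jog '[[[-0.363,0.261,0],[0,0,76.9],0],[[-0.363,0.261,0],[0,0,76.9],0],[[-0.363,0.261,0],[0,0,76.9],0],[[-0.363,0.261,0],[0,0,76.9],0],[[-0.363,0.261,0],[0,0,76.9],0],[[-0.363,0.261,0],[0,0,76.9],0],[[-0.363,0.261,0],[0,0,76.9],0],[[-0.363,0.261,0],[0,0,76.9],0],[[-0.363,0.261,0],[0,0,76.9],0],[[-0.363,0.261,0],[0,0,76.9],0],[[-0.363,0.261,0],[0,0,76.9],0],[[-0.363,0.261,0],[0,0,76.9],0]]'
python3 - <<'E'
from h import *
from bench import robot
go(.709,-.013,.178,101.9)
for b in brackets(robot.camera("top")):print(b)
E
```

```text
clock: 35.75
tcp_pos: [0.7086, -0.0125, 0.2988]
orientation: [[0.978, 0.208, -0.0], [0.208, -0.978, 0.0], [-0.0, -0.0, -1.0]]
contact_force: [-1.0, 0.4, -0.2]
width: 0.0857
gripper_force: 0.0
shift [0.0003, 0.0006, 0.1208] turn [-0.0, 0.0, 0.1] altz-180 -0.1
{'o': [0.7712, 0.4318], 'ang': -81.0, 'hand': 'L', 'size': (143, 31), 'n': 251, 'px': (116, 130)}
{'o': [0.7158, -0.0487], 'ang': 180.0, 'hand': 'L', 'size': (94, 58), 'n': 314, 'px': (263, 149)}
{'o': [0.603, -0.3599], 'ang': -96.8, 'hand': 'R', 'size': (87, 54), 'n': 187, 'px': (349, 185)}
{'o': [0.6001, 0.3542], 'ang': 89.9, 'hand': 'L', 'size': (93, 57), 'n': 237, 'px': (141, 187)}
{'o': [0.5277, 0.359], 'ang': 89.9, 'hand': 'L', 'size': (92, 56), 'n': 234, 'px': (139, 208)}
{'o': [0.4717, -0.329], 'ang': 83.4, 'hand': 'R', 'size': (88, 55), 'n': 207, 'px': (340, 219)}
{'o': [0.4645, 0.3607], 'ang': 89.9, 'hand': 'L', 'size': (93, 38), 'n': 218, 'px': (140, 227)}
```

The third left-hand bracket's outline reads short (38 mm), so I check it before closing the batch.

Run:
```python
from h import *
from bench import robot
t=robot.camera("top");s=robot.camera("side")
a=cv2.resize(t["frame"][165:250,110:175,::-1],(400,523),interpolation=cv2.INTER_CUBIC)
b=cv2.resize(s["frame"][110:180,175:275,::-1],(400,280),interpolation=cv2.INTER_CUBIC);b=cv2.copyMakeBorder(b,0,243,0,0,cv2.BORDER_CONSTANT)
cv2.imwrite("pics/s11.png",np.hstack([a,b]))
```

```text
(no output)
```

View pics/s11.png

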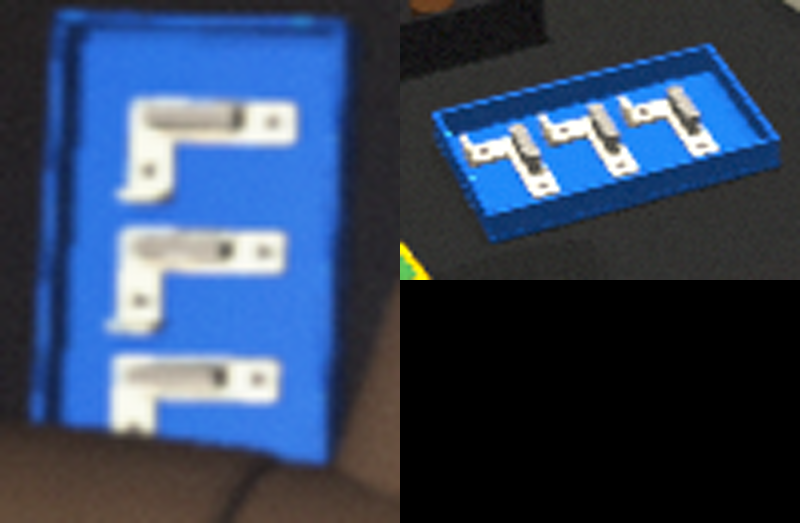

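The arm was only hiding the third foot at (130,430). All three brackets lie flat, rib up. Now the lever goes to red (tool +y).

```bash
python3 -m jog '[[[0,0,0.05],[0,0,0],0],[[0,0,0.1],[0,0,0],0],[[0,0,0.121],[0,0,0],0],[[0,0,0.121],[0,0,0],0],[[0,0,0.121],[0,0,0],0]]' && python3 -m jog '[[[0,0.02,0],[0,0,0],0],[[0,0.035,0],[0,0,0],0],[[0,0.05,0],[0,0,0],0],[[0,0.06,0],[0,0,0],0],[[0,0.067,0],[0,0,0],0],[[0,0.067,0],[0,0,0],0],[[0,0.067,0],[0,0,0],0],[[0,0.067,0],[0,0,0],0],[[0,0.067,0],[0,0,0],0],[[0,0.067,0],[0,0,0],0]]'
```

```text
clock: 36.4
tcp_pos: [0.7094, -0.0127, 0.179]
orientation: [[0.978, 0.207, 0.001], [0.207, -0.978, -0.0], [0.001, 0.0, -1.0]]
contact_force: [-1.8, 0.4, 0.6]
width: 0.0854
gripper_force: 0.0
clock: 37.4
tcp_pos: [0.7224, -0.0788, 0.1775]
orientation: [[0.979, 0.206, -0.002], [0.206, -0.979, 0.001], [-0.002, -0.002, -1.0]]
contact_force: [-2.3, 7.2, -1.8]
width: 0.0855
gripper_force: 3.4
```

Pushing back with 7.5 N, the same tilt as before. Hold about 1.5 s, then return and lift.

```bash
python3 -m jog '[[[0,0,0],[0,0,0],0],[[0,0,0],[0,0,0],0],[[0,0,0],[0,0,0],0],[[0,0,0],[0,0,0],0],[[0,0,0],[0,0,0],0],[[0,0,0],[0,0,0],0],[[0,0,0],[0,0,0],0],[[0,0,0],[0,0,0],0],[[0,0,0],[0,0,0],0],[[0,-0.02,0],[0,0,0],0],[[0,-0.04,0],[0,0,0],0],[[0,-0.066,0],[0,0,0],0]]'; python3 -m jog '[[[0,0,0],[0,0,0],0],[[0,0,0],[0,0,0],0],[[0,0,0],[0,0,0],0],[[0,0,-0.04],[0,0,0],0],[[0,0,-0.08],[0,0,0],0],[[0,0,-0.12],[0,0,0],0],[[0,0,-0.12],[0,0,0],0],[[0,0,-0.12],[0,0,0],0],[[0,0,-0.12],[0,0,0],0]]'
python3 - <<'E'
from h import *
from bench import robot
for b in brackets(robot.camera("top")):print(b)
c=robot.camera("side");P=pts(c);m=(P[...,2]>.11)&(P[...,2]<.155)&(abs(P[...,0]-.709)<.06)&(abs(P[...,1]+.013)<.06)
print("knob",m.sum(),P[m].mean(0))
d=dict(np.load("side0.npz"));Q=pts(d)
for n,x,y in(("bottle",.717,-.207),("jar",.72,.2),("flask",.735,.27),("timer",.31,.243),("pot",.311,-.24)):
    f=lambda P:P[(P[...,2]>.015)&(P[...,2]<.14)&(np.hypot(P[...,0]-x,P[...,1]-y)<.045)].mean(0).round(4)
    print(n,f(Q),f(P))
E
```

```text
clock: 38.6
tcp_pos: [0.7089, -0.0133, 0.1781]
orientation: [[0.979, 0.206, 0.001], [0.206, -0.979, -0.0], [0.001, 0.0, -1.0]]
contact_force: [0.9, 0.7, 0.2]
width: 0.0854
gripper_force: 0.0
clock: 39.5
tcp_pos: [0.7089, -0.0147, 0.2966]
orientation: [[0.979, 0.206, -0.002], [0.206, -0.979, 0.0], [-0.002, -0.001, -1.0]]
contact_force: [0.1, 0.1, -0.2]
width: 0.0855
gripper_force: 0.0
{'o': [0.7739, 0.431], 'ang': -78.9, 'hand': 'L', 'size': (142, 31), 'n': 258, 'px': (116, 129)}
{'o': [0.7158, -0.0837], 'ang': 179.9, 'hand': 'R', 'size': (94, 58), 'n': 296, 'px': (264, 149)}
{'o': [0.603, -0.3596], 'ang': -96.5, 'hand': 'R', 'size': (88, 55), 'n': 187, 'px': (349, 185)}
{'o': [0.5999, 0.3543], 'ang': 89.3, 'hand': 'L', 'size': (92, 57), 'n': 237, 'px': (141, 187)}
{'o': [0.5277, 0.3605], 'ang': 89.9, 'hand': 'L', 'size': (89, 56), 'n': 234, 'px': (139, 208)}
{'o': [0.4719, -0.3289], 'ang': 83.9, 'hand': 'R', 'size': (88, 55), 'n': 207, 'px': (340, 219)}
{'o': [0.4662, 0.3611], 'ang': 89.9, 'hand': 'L', 'size': (92, 34), 'n': 209, 'px': (140, 227)}
knob 80 [ 0.705973   -0.02097959  0.13668783]
bottle [ 0.7102 -0.2209  0.0734] [ 0.71   -0.2212  0.0736]
jar [0.7135 0.1827 0.0501] [0.7134 0.1826 0.0498]
flask [0.7312 0.2669 0.0589] [0.7311 0.2667 0.059 ]
timer [0.2978 0.2335 0.0264] [0.2977 0.2337 0.0269]
pot [ 0.3009 -0.2488  0.0367] [ 0.3009 -0.2491  0.0365]
```

The lever is upright again, nothing else has moved, and all five brackets are in place.

```bash
python3 -c "
from bench import robot
print(robot.job_done())"
```

```text
the job is handed in; nothing more can be done
None
```

Job handed in after about 40 s of robot time: I opened the batch with the lever to green, put the three left-hand brackets flat in the blue tray and the two right-hand ones flat in the orange tray, closed it with the lever to red, and left everything else where it stood; the hand-in call returned no verdict.

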